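# Tuck in the T-bolt and snap the parts box lid shut

## Task

A T-bolt sticks out over the front rim of the parts box and would hold the lid open: nudge it in so that it drops completely inside. Then push the standing steel lid over and press its front edge down until the spring catch snaps and the lid stays fully shut by itself. Press slowly and no harder than it takes, for the thin lid bends if it is forced, and leave the other things on the table where they are.

Things in the scene. Friction and masses are not known exactly. Their poses are not given: they have to be found in the camera images.
- parts_box: fixed open-topped steel box 200 (x) x 160 (y) x 70 (z) mm, walls and floor 5 mm thick, on the table. Origin: centre of its underside; its -x side is the front, its +x rim carries the lid's hinge. Outside the middle of its front, below the rim, a keeper (60 mm wide, 22 deep): a spring roller to catch the lid's tongue, over a rubber buffer; its height, adjustable by 10 mm, is not known.
- lid (a joint): angle of the steel lid: 0 level, 1.57 upright, at most 2.0 leaning away from the front. The stiff hinge keeps it where it is left. Its tongue first stops on the catch roller, looking nearly shut; a press of about 10 to 18 N near the front edge snaps it some 0.05 rad farther down onto the buffer, where it stays: at 0 to 0.05, as the keeper happens to be set. 35 N would bend it.
- catch (a joint): how far the catch's spring roller is pushed in (m): 0 free or with the lid merely resting on it, up to 0.003 while the tongue rides over it, 0.001 to 0.002 when the lid is seated below it on the buffer
- lid_hinge (a point): middle of the lid's hinge line, at 100, 0, 70 mm in the box's frame. Its frame turns with the lid: -x points from hinge to front edge, z out of the outer face (up when shut), y along the hinge.
- lid_edge (a point): middle of the lid's front edge on its outer face; axes as for the hinge. The lid is a flat plate 219 mm from hinge to front edge, 172 mm wide, 4 mm thick, with a 13 mm skirt round it and a 36 mm wide tongue hanging 25 mm down from the middle of its front edge. Level, its underside is at rim height; seated, its front stands 0 to 10 mm higher.
- t_bolt: rusty steel T-bolt 150 mm long: square head 34 x 34 x 14 mm, shank 16 mm diameter, 0.2 to 0.5 kg. The head stands on the box floor, the shank leans out over the front rim at about 28 degrees. Origin: centre of the head's end face (its axes are the box's at the start, so the shank does not lie along one).
- bolt_end (a point): centre of the shank's free end face, 150 mm from the head's end face; at the start about 16 mm outside the box's front and 20 mm above its rim
- parallel_a: one of two black oxide steel parallels, a plain bar 150 x 30 x 18 mm lying flat in front of the parts box (bystander). Origin: centre of its underside, x along its length
- parallel_b: the other black oxide parallel, same size 150 x 30 x 18 mm, lying flat in front of the box (bystander). Origin: centre of its underside, x along its length
- clamp_arm: swing clamp arm, about 156 mm long, 52 mm wide at its round boss, 54 mm high at its screw stud, lying beside the box (bystander). Origin: underside, near the middle
- dial: chrome dial indicator lying on its back, 58 mm round, 22 mm thick, with a thin stem, 127 mm long in all (bystander). Origin: underside of the round case
- step_block: black stepped clamping block 72 x 32 mm, 54 mm high at the top step, behind the box (bystander). Origin: centre of its underside
- v_block: steel V-block 70 x 50 mm, 42 mm high, behind the box (bystander). Origin: centre of its underside
- spanner: open-ended spanner 170 mm long lying flat behind the box (bystander). Origin: underside

How it is judged:
By the outcome, as a careful person would: the job done as asked, in the order asked, and still so for the second after the job is handed in, with the robot touching nothing.
It also fails if it takes over 51 s, if anything falls off the work surface, if the arm or the gripper's body presses on something with over 40 N, if the wrist force passes 120 N, or if a joint passes its speed limit or range.

## Robot

A 6-joint arm with a two-finger parallel gripper is mounted at the origin on the work surface. World frame = base frame: x ahead of the robot, y to its left, z up, the work surface at z = 0. Lengths are in m, angles in rad, forces in N, time in s.
With the tool pointing down it reaches from about 0.35 to 0.875 m from the base axis. Payload 4.2 kg.
Tool frame: the origin (TCP) lies between the finger pads; the fingertips stand 25 mm ahead of it and the grasp point (between the pads) lies 6 mm ahead of it; z points along the fingers, y is the line along which they close (so a half turn about z gives the same grasp; the last joint's range is limited). The gripper opens to 85 mm and grips with 20 to 120 N. Pads are 22 mm wide; open, the fingers measure 114 mm over their backs; the gripper's body (76 mm by 85 mm) begins 54 mm behind the grasp point. The pads swing forward as they close: fully open they stand 13 mm farther back than shut.
Start: joints at [-1.084, 0.385, 0.008, 0, -1.194, -0.259], TCP at [0.141, -0.609, 0.256] pointing down, gripper open.
Joint ranges: [-3.14, 3.14], [-1.21, 2.06], [-1.07, 1.41], [-3.16, 2.05], [-2.99, -0.16], [-3.1, 3.1]. Speed limits (rad/s): [2.79, 2.79, 3.14, 3.14, 3.14, 3.14].

## Interface

Orientations are given as a unit quaternion [x, y, z, w].
In Python, from plant import state, read_camera, job_done gives the robot as it stands.
- The arm moves only by the shell command python3 -m pendant 'ROWS' [FORCE]. ROWS is JSON, a list of rows, each a list of 7 numbers: the shift along the tool's x, y, z in m, then the turn, a rotation vector about the tool's x, y, z in degrees, then the opening, from -1 (shut) to 1 (fully open). In form: [[x, y, z, rx, ry, rz, gripper], ...]. A call has 1 to 12 rows; each row shifts and turns the commanded pose from where the row before left it, along the tool's axes as they then stand; what a row does not reach is not made up. A row lasts 1/8 s, in which the tool goes at most 62.5 mm and 10.7 degrees, less where a joint would pass 70% of its speed; a pose out of reach is approached as far as the arm can. A call with a gripper value outside its range is refused whole. The fingers move at their own pace and stop on an object; FORCE is the grip in N (left out, the last holds). Time passes only in rows, so rows that do not move let the fingers close. It gives the time, the measured TCP pose, the force, the opening and the grip force at its end, in the units of the state.
- state(): the state, without advancing time (a new reading comes with each control period).
- read_camera(name): name is "scene" or "top" or "wrist"; returns a dict with "color" (400x640x3 uint8, blue, green, red), "intrinsics" (3x3 intrinsics, pixels), "k1" (the pictures are not rectified: a ray, as slopes to the right and down, at radius r is drawn at 1 + k1 r^2 times it, then the intrinsics apply), "R" (3x3) and "t" (3): a world point X has camera coordinates R X + t. Camera axes: x right, y down, z forward; pixel columns grow to the right and rows downward; lengths in m; the calibration is good to about 2 mm. A picture is of the moment at which its call begins. There is no depth.
- job_done(): hands the job in; it is judged then, once.
The state is a dict: "clock": time; "joints": joint angles; "qvel": joint speeds; "effort": joint torques, N m; "eef_pos": TCP position; "ee_rot": TCP orientation; "force": force on the tool from outside, world axes, zero at the start; "wrist_torque": the same for the moment, N m; "gripper_width": opening from 0.0 (shut) to 1.0 (fully open); "grip_force": force on a finger pad.
Only numpy, scipy, OpenCV 4.12 (cv2) and the standard library are available. Lean on these libraries where they do the work, as an engineer would, in place of code of your own. Each camera call takes 0.05 s, during which the arm holds its last target. There are 200 camera calls.

## Working session

There is one attempt and no reset: what is moved stays moved. The work goes in short steps, Python scripts to look and compute and a shell command to move; the robot and the scene stay as the last step left them, time stands still between calls to the robot, and variables do not carry over. Pictures are saved under pics/ and viewed, at most 10 in all, crops included, and the job is handed in when it is done.

```bash
mkdir -p pics; ls; python3 - <<'E'
from plant import state, read_camera
import cv2
for n in ("scene","top"):
    c=read_camera(n); cv2.imwrite(f"pics/{n}0.png",c["color"]); print(n,c["intrinsics"],c["k1"],c["R"],c["t"])
s=state();print(s)
E
```

```text
pics
scene [[419.36093396   0.         322.59999728]
 [  0.         419.36093396 205.44310358]
 [  0.           0.           1.        ]] -0.0983357442188118 [[-1.67740886e-02  9.99666940e-01  1.96122046e-02]
 [ 6.71211790e-01  2.57966050e-02 -7.40816623e-01]
 [-7.41075815e-01  7.37419232e-04 -6.71420950e-01]] [-0.04955717 -0.28465361  1.35897014]
top [[461.05243865   0.         318.13212347]
 [  0.         461.05243865 202.2838987 ]
 [  0.           0.           1.        ]] 0.03243312079937149 [[ 0.0051842  -0.99975953  0.02130735]
 [-0.99278486 -0.00769832 -0.11966186]
 [ 0.11979711 -0.02053326 -0.99258603]] [0.0275035  0.54320301 1.20934151]
{'clock': 0.1, 'joints': array([-1.08439838e+00,  3.85513390e-01,  6.72472867e-03, -4.09739482e-04,
       -1.19400925e+00, -2.58585034e-01]), 'qvel': array([-0.00073437, -0.00162545,  0.00328955,  0.00094063,  0.0011242 ,
        0.00098312]), 'effort': array([-9.36167125e-04, -3.93317664e+01,  1.88930404e+01,  4.19799417e+00,
       -2.60970752e-03,  1.07076596e-05]), 'eef_pos': array([ 0.14104574, -0.60837939,  0.25529953]), 'ee_rot': array([-1.13585159e-01,  9.93527742e-01,  1.00146260e-03, -1.86860832e-04]), 'force': array([ 0.37722631, -0.79108461, -0.07497892]), 'wrist_torque': array([-0.02854261,  0.01013671,  0.05044072]), 'grip_force': 0.0, 'gripper_width': 0.9975805407083743}
```

View pics/scene0.png

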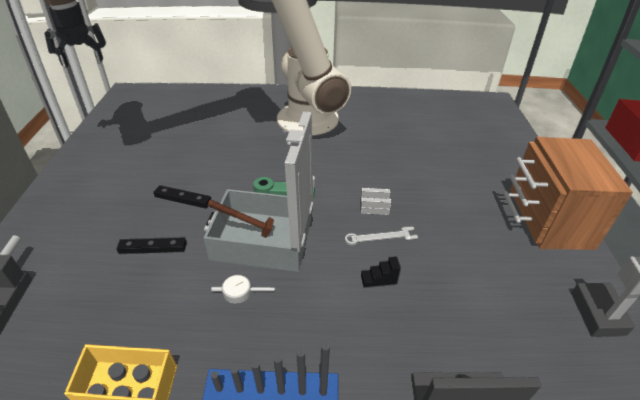

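View pics/top0.png

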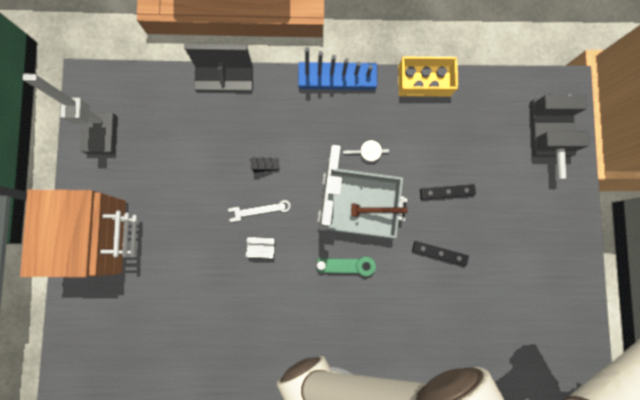

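The scene view shows the box front facing left (world -y). The bolt runs from its head (267,227) to its end (~210,203), and the lid stands at about (300,180). In the top view the front rim corners are at about (402,177) and (395,240), with the bolt end near (406,209). Next I'll measure these.

```bash
cat > h.py <<'E'
import numpy as np, cv2
from plant import state, read_camera
def ray(c,uv):
    K=c["intrinsics"]; d=(np.array(uv,float)-K[:2,2])/K[0,0]
    s=d.copy()
    for _ in range(20): s=d/(1+c["k1"]*(s@s))
    R=np.array(c["R"]);return -R.T@c["t"], R.T@np.array([*s,1])
def onz(c,uv,z):
    o,d=ray(c,uv); return o+d*(z-o[2])/d[2]
def tri(c1,a,c2,b):
    o1,d1=ray(c1,a);o2,d2=ray(c2,b)
    k=np.linalg.lstsq(np.c_[d1,-d2],o2-o1,rcond=None)[0]
    p,q=o1+k[0]*d1,o2+k[1]*d2; return (p+q)/2,np.linalg.norm(p-q)
def proj(c,X):
    p=np.array(c["R"])@X+c["t"]; s=p[:2]/p[2]; return c["intrinsics"][:2,:2]@(s*(1+c["k1"]*s@s))+c["intrinsics"][:2,2]
E
python3 - <<'E'
from h import *
ims=[]
for n,(x,y,w,h) in {"scene":(190,100,133,180),"top":(305,135,133,120)}.items():
    c=read_camera(n);im=c["color"]
    b,g,r=[im[...,i].astype(int) for i in range(3)]
    m=((r>g*1.5+8)&(r>45)).astype(np.uint8); m2=np.zeros_like(m);m2[y:y+h,x:x+w]=m[y:y+h,x:x+w]
    ys,xs=np.nonzero(m2); print(n,len(xs)); P=np.c_[xs,ys]; o=np.argsort(xs); print(P[o[:6]].tolist(),P[o[-6:]].tolist())
    k=3 if n=="scene" else 4
    ims.append(cv2.resize(im[y:y+h,x:x+w],None,fx=k,fy=k,interpolation=cv2.INTER_CUBIC))
    if n=="top":
        for uv in [(402,177),(395,240),(406,209)]: print(uv,onz(c,uv,.07 if uv[0]!=406 else .09))
H=max(i.shape[0] for i in ims)
cv2.imwrite("pics/c1.png",cv2.resize(np.hstack([cv2.copyMakeBorder(i,0,H-i.shape[0],0,0,0) for i in ims]),None,fx=.85,fy=.85)); 
print(399*.85,.85*3,.85*4)
E
```

```text
scene 31
[[210, 204], [217, 207], [224, 210], [230, 209], [231, 210], [245, 216]] [[270, 221], [270, 222], [270, 223], [270, 225], [271, 221], [271, 223]]
top 76
[[353, 209], [353, 211], [353, 213], [354, 206], [354, 210], [354, 214]] [[402, 211], [403, 210], [403, 209], [403, 211], [404, 210], [404, 209]]
(402, 177) [ 0.6072969  -0.18893028  0.07      ]
(395, 240) [ 0.44155982 -0.16796869  0.07      ]
(406, 209) [ 0.52041915 -0.19375294  0.09      ]
339.15 2.55 3.4
```

View pics/c1.png

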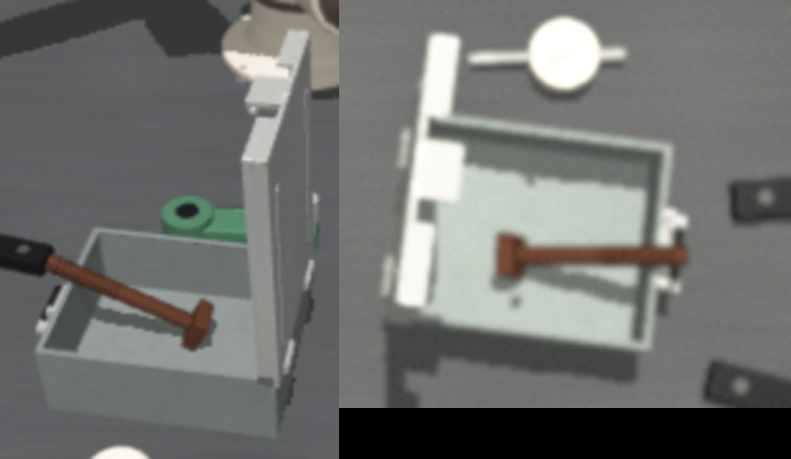

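The crop shows box front corners at top-view px (402.9,177.9) and (396.5,237.4). The bolt end is at top (407.1,210.3) and scene (208.8,203.5), and the lid is about upright.

```bash
python3 - <<'E'
from h import *
from scipy.spatial.transform import Rotation as Ro
t=read_camera("top");s=read_camera("scene")
A=onz(t,(402.9,177.9),.07);B=onz(t,(396.5,237.4),.07)
A2=onz(s,(190+40/2.55,100+350/2.55),.07);B2=onz(s,(190+98/2.55,100+231/2.55),.07)
print(A,B,np.linalg.norm(A-B),A2,B2,np.linalg.norm(A2-B2))
print("bolt end",tri(t,(407.1,210.3),s,(208.8,203.5)), "head",tri(t,(354,210.3),s,(190+200/2.55,100+325/2.55)))
A=(A+A2)/2;B=(B+B2)/2
y=(B-A);y/=np.linalg.norm(y) # A at larger x world; box y = ? 
x=np.array([-y[1],y[0],0]); 
if x[1]<0:x=-x
F=(A+B)/2; C=F+.1*x; hinge=F+.2*x
print("x",x,"C",C,"hinge",hinge,np.degrees(np.arctan2(x[1],x[0])))
top=hinge+np.array([0,0,.219]); 
# lid top corners: tongue in scene px
for uv in [(190+268/2.55,100+88/2.55),(190+290/2.55,100+35/2.55),(190+257/2.55,100+162/2.55)]: print(onz(s,uv,.285))
st=state();print(st["clock"],Ro.from_quat(st["ee_rot"]).as_matrix())
E
```

```text
[ 0.6049122  -0.19126782  0.07      ] [ 0.44831038 -0.17197201  0.07      ] 0.15778611549742044 [ 0.60669024 -0.18410554  0.07      ] [ 0.45598954 -0.1640481   0.07      ] 0.152029614543934
bolt end (array([ 0.51746702, -0.19631924,  0.08374521]), np.float64(0.0030712081747582215)) head (array([ 0.52331296, -0.06647932,  0.01962423]), np.float64(0.0008628120049798876))
x [ 0.12702295  0.99189978 -0.        ] C [ 0.54167788 -0.07865839  0.07      ] hinge [0.55438018 0.02053159 0.07      ] 82.70240634779249
[0.54554419 0.00289654 0.285     ]
[0.46970835 0.01478246 0.285     ]
[0.63458206 0.00162511 0.285     ]
0.3 [[-9.74169930e-01 -2.25816050e-01 -2.42799807e-04]
 [-2.25816168e-01  9.74169675e-01  7.08999658e-04]
 [ 7.64247071e-05  7.45514269e-04 -9.99999719e-01]]
```

```bash
cat >> h.py <<'E'
from scipy.spatial.transform import Rotation as Ro
C=np.array([.5417,-.0787,0]); BX=np.array([.127,.9919,0]); BY=np.array([-.9919,.127,0])
B=np.c_[BX,BY,[0,0,1]]
def rep(tb=None):  # tb: TCP target in box frame
    s=state(); p=s["eef_pos"]; R=Ro.from_quat(s["ee_rot"]).as_matrix()
    print("t",round(s["clock"],2),"box",(B.T@(p-C)).round(4),"f_box",(B.T@s["force"]).round(1),"toolz_box",(B.T@R[:,2]).round(3),"tooly_box",(B.T@R[:,1]).round(3))
    if tb is not None: print("delta tool",(R.T@(C+B@np.array(tb)-p)).round(4))
E
python3 -m pendant '[[-0.0436,0.0251,0,0,0,0,-1],[-0.0436,0.0251,0,0,0,0,-1],[-0.0436,0.0251,0,0,0,0,-1],[-0.0436,0.0251,0,0,0,0,-1],[-0.0436,0.0251,0,0,0,0,-1],[-0.0436,0.0251,0,0,0,0,-1],[-0.0436,0.0251,0,0,0,0,-1],[-0.0436,0.0251,0,0,0,0,-1],[-0.0436,0.0251,0,0,0,0,-1],[-0.0436,0.0251,0,0,0,0,-1],[0,0,0.04,0,0,10.2,-1],[0,0,0.04,0,0,10.2,-1]]' 30
python3 -c "from h import *;rep([-.17,.009,.11])"
```

```text
clock: 1.8
eef_pos: [0.51, -0.2651, 0.1757]
ee_rot: [0.066, 0.998, -0.0, 0.001]
force: [-0.5, -0.0, -0.7]
gripper_width: 0.004
grip_force: 0.0
t 1.8 box [-0.1889  0.0078  0.1757] f_box [-0.1  0.5 -0.7] toolz_box [ 0.    -0.002 -1.   ] tooly_box [ 1.    -0.005  0.   ]
delta tool [0.0014 0.0189 0.0657]
```

```bash
python3 -m pendant '[[0,0,0.035,0,0,0,-1],[0,0,0.034,0,0,0,-1],[0,0.01,0,0,0,0,-1],[0,0.01,0,0,0,0,-1],[0,0,0,0,0,0,-1]]'
python3 - <<'E'
from h import *
rep()
c=read_camera("scene");s=c["color"][130:280,170:330];w=read_camera("wrist")["color"]
cv2.imwrite("pics/c2.png",np.hstack([cv2.resize(s,(426,400),interpolation=2),cv2.resize(w[:,140:500],(360,400))]))
E
```

```text
clock: 2.42
eef_pos: [0.5131, -0.2453, 0.1092]
ee_rot: [0.063, 0.998, -0.0, 0.002]
force: [0.6, 0.2, 0.6]
gripper_width: 0.002
grip_force: 0.0
t 2.42 box [-0.1689  0.0073  0.1092] f_box [ 0.3 -0.6  0.6] toolz_box [-0.    -0.004 -1.   ] tooly_box [ 1.     0.001 -0.   ]
```

View pics/c2.png

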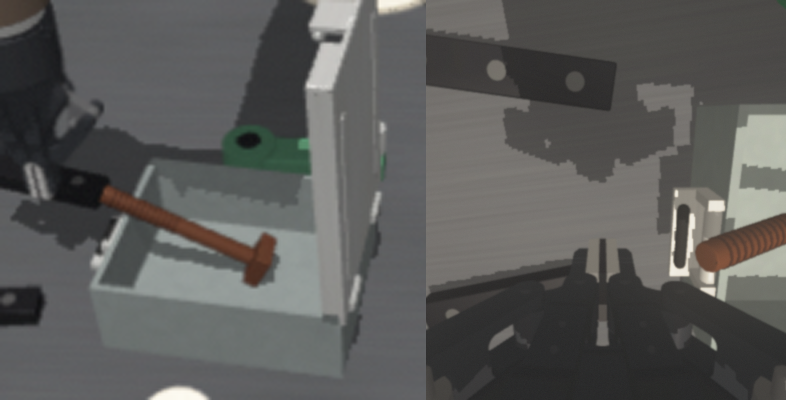

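The close-up shows the closed tips roughly in line with the bolt's end face (wrist view: tips at (603,245), bolt end at (708,255)). I'll push along the box's x axis.

```bash
python3 -m pendant '[[0,0.008,0,0,0,0,-1],[0,0.008,0,0,0,0,-1],[0,0.006,0,0,0,0,-1],[0,0.005,0,0,0,0,-1],[0,0.005,0,0,0,0,-1],[0,0.005,0,0,0,0,-1],[0,0,0,0,0,0,-1]]'
python3 -c "from h import *;rep()"
python3 -m pendant '[[0,0.005,0,0,0,0,-1],[0,0.005,0,0,0,0,-1],[0,0.005,0,0,0,0,-1],[0,0,0,0,0,0,-1]]'
python3 - <<'E'
from h import *
rep()
c=read_camera("scene");s=c["color"][130:280,170:330];w=read_camera("wrist")["color"]
cv2.imwrite("pics/c3.png",np.hstack([cv2.resize(s,(426,400),interpolation=2),cv2.resize(w[:,140:500],(360,400))]))
E
```

```text
clock: 3.4
eef_pos: [0.5166, -0.209, 0.1073]
ee_rot: [0.064, 0.998, 0.0, 0.0]
force: [0.6, 0.1, 0.1]
gripper_width: -0.001
grip_force: 0.0
t 3.4 box [-0.1324  0.0084  0.1073] f_box [ 0.1 -0.6  0.1] toolz_box [ 0. -0. -1.] tooly_box [ 1. -0.  0.]
clock: 3.9
eef_pos: [0.5184, -0.1941, 0.1073]
ee_rot: [0.064, 0.998, 0.0, -0.0]
force: [0.1, -1.5, -0.3]
gripper_width: 0.005
grip_force: 0.7
t 3.9 box [-0.1174  0.0085  0.1073] f_box [-1.5 -0.3 -0.3] toolz_box [ 0.  0. -1.] tooly_box [ 1.    -0.001  0.   ]
```

View pics/c3.png

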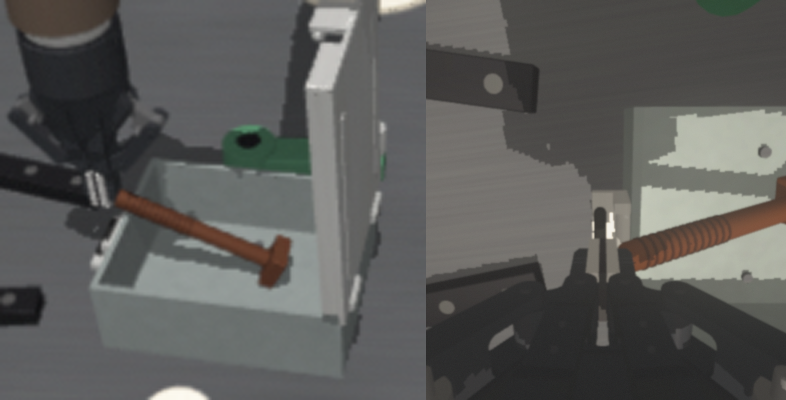

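The bolt is moving: the head has slid back and the end is at about the rim. I'll continue slightly lower.

```bash
python3 -m pendant '[[0,0.004,0.002,0,0,0,-1],[0,0.005,0.002,0,0,0,-1],[0,0.005,0.001,0,0,0,-1],[0,0.005,0,0,0,0,-1],[0,0.005,0,0,0,0,-1],[0,0,0,0,0,0,-1]]'
python3 - <<'E'
from h import *
rep()
c=read_camera("scene");s=c["color"][130:280,170:330];w=read_camera("wrist")["color"]
cv2.imwrite("pics/c4.png",np.hstack([cv2.resize(s,(426,400),interpolation=2),cv2.resize(w[:,140:500],(360,400))]))
E
```

```text
clock: 4.75
eef_pos: [0.5216, -0.1699, 0.1023]
ee_rot: [0.064, 0.998, 0.0, 0.0]
force: [-0.4, -0.5, -0.0]
gripper_width: -0.002
grip_force: 0.0
t 4.75 box [-0.093   0.0083  0.1023] f_box [-0.5  0.3 -0. ] toolz_box [ 0.001 -0.    -1.   ] tooly_box [ 1.    -0.     0.001]
```

View pics/c4.png

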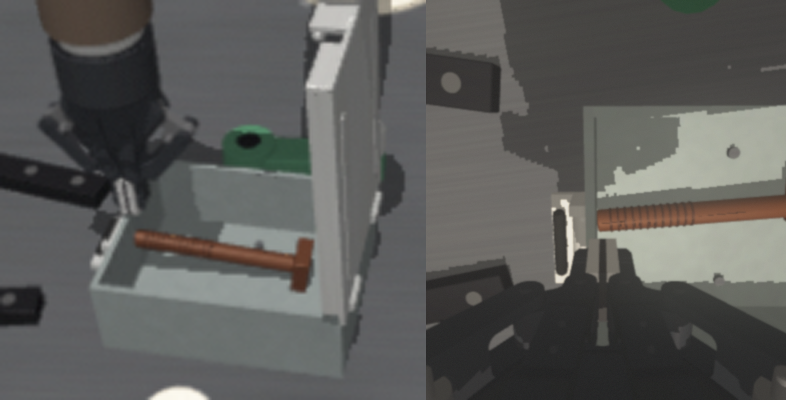

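The bolt has dropped in and lies flat, with its end at scene-crop (140,238), inside and below the rim. Now I'll go up and over, to the far side of the lid.

```bash
python3 - <<'E'
from h import *
c=read_camera("scene");print((B.T@(onz(c,(221.8,219.3),.012)-C)).round(3))
E
python3 -m pendant '[[0,0,-0.05,0,0,0,-1],[0,0,-0.055,0,0,0,-1],[0,0,-0.055,0,0,0,-1],[0,0,-0.055,0,0,0,-1],[0,0,-0.045,0,0,0,-1],[0,0.052,0,0,0,0,-1],[0,0.052,0,0,0,0,-1],[0,0.052,0,0,0,0,-1],[0,0.052,0,0,0,0,-1],[0,0.052,0,0,0,0,-1],[0,0,0,0,0,0,-1]]'
python3 -c "from h import *;rep([.165,0,.265])"
```

```text
[-0.107  0.035  0.012]
clock: 6.28
eef_pos: [0.5548, 0.0904, 0.3615]
ee_rot: [0.062, 0.998, 0.0, -0.001]
force: [-0.1, -0.5, 0.5]
gripper_width: -0.006
grip_force: 0.0
t 6.28 box [0.1693 0.0085 0.3615] f_box [-0.5  0.   0.5] toolz_box [ 0.     0.001 -1.   ] tooly_box [1.    0.003 0.   ]
delta tool [-0.0086 -0.0044  0.0965]
```

```bash
python3 - <<'E'
from h import *
rep()
c=read_camera("scene");s=c["color"][170:280,190:320];w=read_camera("top")["color"][150:255,310:420]
cv2.imwrite("pics/c5.png",np.hstack([cv2.resize(s,None,fx=3.5,fy=3.5,interpolation=2)[:367],cv2.resize(w,None,fx=3,fy=3.5,interpolation=2)[:367]]))
E
```

```text
t 6.28 box [0.1693 0.0085 0.3615] f_box [-0.5  0.   0.5] toolz_box [ 0.     0.001 -1.   ] tooly_box [1.    0.003 0.   ]
```

View pics/c5.png

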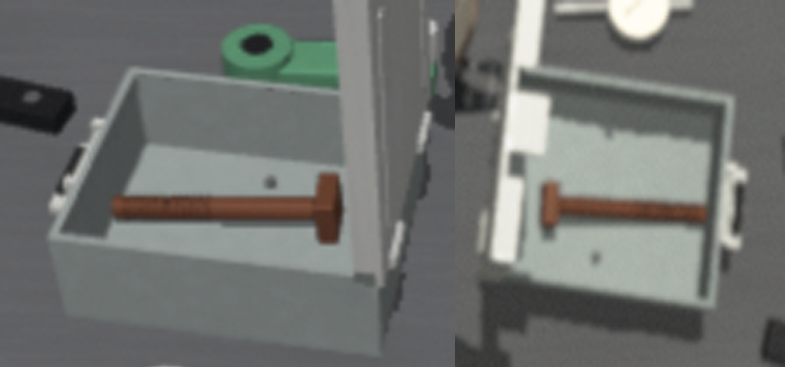

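The bolt now lies flat on the box floor, wholly inside (scene crop (112–342,208)). Next I'll lower behind the lid and push it.

```bash
python3 -m pendant '[[-0.009,0,0.03,0,0,0,-1],[0,0,0.033,0,0,0,-1],[0,0,0.033,0,0,0,-1],[0,-0.01,0,0,0,0,-1],[0,-0.01,0,0,0,0,-1],[0,-0.01,0,0,0,0,-1],[0,-0.008,0,0,0,0,-1]]'
python3 -c "from h import *;rep()"
python3 -m pendant '[[0,-0.008,0,0,0,0,-1],[0,-0.008,0,0,0,0,-1],[0,-0.008,0,0,0,0,-1]]'
python3 -c "from h import *;rep()"
```

```text
clock: 7.25
eef_pos: [0.5592, 0.0476, 0.2677]
ee_rot: [0.064, 0.998, 0.001, 0.001]
force: [-0.3, 2.2, 1.7]
gripper_width: 0.0
grip_force: 0.0
t 7.25 box [ 0.1275 -0.0013  0.2677] f_box [2.1 0.6 1.7] toolz_box [ 0.001 -0.002 -1.   ] tooly_box [ 1.    -0.002  0.001]
clock: 7.62
eef_pos: [0.5559, 0.0244, 0.2664]
ee_rot: [0.064, 0.998, 0.0, 0.0]
force: [0.0, 2.3, 0.5]
gripper_width: -0.002
grip_force: 0.0
t 7.62 box [ 0.104  -0.001   0.2664] f_box [2.2 0.3 0.5] toolz_box [ 0. -0. -1.] tooly_box [ 1.    -0.001  0.   ]
```

```bash
python3 -m pendant '[[0,-0.012,-0.001,0,0,0,-1],[0,-0.012,-0.001,0,0,0,-1],[0,-0.010,0.001,0,0,0,-1],[0,-0.010,0.002,0,0,0,-1],[0,-0.010,0.002,0,0,0,-1],[0,-0.010,0.003,0,0,0,-1],[0,-0.010,0.003,0,0,0,-1],[0,-0.010,0.004,0,0,0,-1]]'
python3 -c "from h import *;rep()"
python3 -m pendant '[[0,-0.0095,0.005,0,0,0,-1],[0,-0.0095,0.005,0,0,0,-1],[0,-0.0095,0.005,0,0,0,-1],[0,-0.0085,0.007,0,0,0,-1],[0,-0.0085,0.007,0,0,0,-1],[0,-0.0085,0.007,0,0,0,-1]]'
python3 -c "from h import *;rep([-.058,0,.192])"
```

```text
clock: 8.62
eef_pos: [0.5449, -0.0594, 0.2531]
ee_rot: [0.064, 0.998, -0.0, -0.0]
force: [0.1, 1.4, -0.3]
gripper_width: -0.001
grip_force: 0.8
t 8.62 box [ 0.0195 -0.0007  0.2531] f_box [ 1.5  0.  -0.3] toolz_box [-0.  0. -1.] tooly_box [ 1.    -0.001 -0.   ]
clock: 9.38
eef_pos: [0.538, -0.1128, 0.2168]
ee_rot: [0.064, 0.998, -0.0, -0.0]
force: [0.0, 1.2, 0.5]
gripper_width: -0.005
grip_force: 0.6
t 9.38 box [-0.0343 -0.0006  0.2168] f_box [1.2 0.1 0.5] toolz_box [-0.  0. -1.] tooly_box [ 1.    -0.001 -0.   ]
delta tool [ 0.0006 -0.0237  0.0248]
```

```bash
python3 -m pendant '[[0,-0.008,0.008,0,0,0,-1],[0,-0.008,0.008,0,0,0,-1],[0,-0.0075,0.009,0,0,0,-1],[0,-0.006,0.0095,0,0,0,-1],[0,-0.006,0.01,0,0,0,-1],[0,-0.006,0.01,0,0,0,-1],[0,-0.004,0.008,0,0,0,-1],[0,-0.003,0.008,0,0,0,-1],[0,-0.003,0.008,0,0,0,-1],[0,0,0,0,0,0,-1]]'
python3 - <<'E'
from h import *
rep()
c=read_camera("scene");s=c["color"][130:280,170:330]
cv2.imwrite("pics/c6.png",cv2.resize(s,(640,600),interpolation=2))
E
```

```text
clock: 10.62
eef_pos: [0.531, -0.1636, 0.138]
ee_rot: [0.064, 0.998, -0.0, -0.001]
force: [0.3, 0.1, 0.1]
gripper_width: 0.0
grip_force: 0.0
t 10.62 box [-0.0855 -0.0002  0.138 ] f_box [ 0.1 -0.3  0.1] toolz_box [-0.     0.002 -1.   ] tooly_box [ 1.    -0.001 -0.   ]
```

View pics/c6.png

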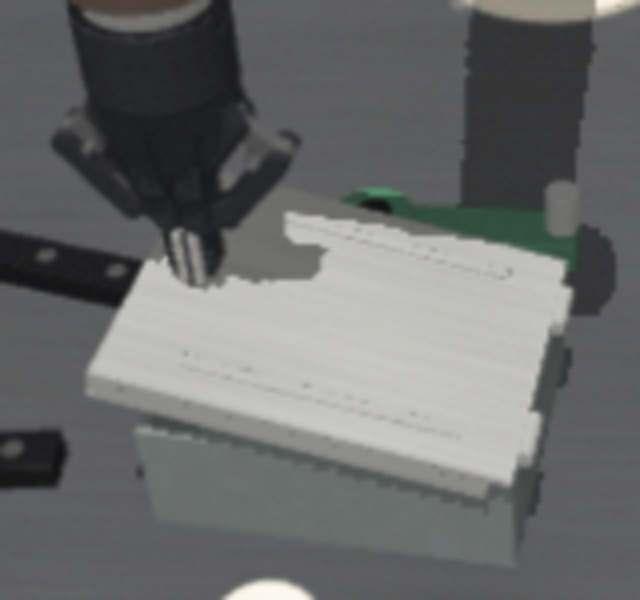

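The lid is nearly down, with the tips at (195,280) about 25 mm behind the front edge. I'll move them nearer to the edge and lower slowly.

```bash
python3 -m pendant '[[0,-0.006,0.001,0,0,0,-1],[0,-0.006,0.001,0,0,0,-1],[0,0,0.003,0,0,0,-1],[0,0,0.003,0,0,0,-1],[0,0,0.003,0,0,0,-1],[0,0,0.002,0,0,0,-1],[0,0,0.001,0,0,0,-1],[0,0,0,0,0,0,-1]]'
python3 -c "from h import *;rep()"
python3 -m pendant '[[0,0,0.001,0,0,0,-1],[0,0,0.001,0,0,0,-1],[0,0,0.001,0,0,0,-1],[0,0,0,0,0,0,-1]]'
python3 -c "from h import *;rep()"
```

```text
clock: 11.68
eef_pos: [0.5299, -0.1752, 0.1246]
ee_rot: [0.064, 0.998, 0.0, -0.0]
force: [-0.5, 0.1, 0.1]
gripper_width: 0.0
grip_force: 0.0
t 11.68 box [-0.0972 -0.0005  0.1246] f_box [0.1 0.5 0.1] toolz_box [ 0.  0. -1.] tooly_box [ 1.    -0.001  0.   ]
clock: 12.18
eef_pos: [0.53, -0.1752, 0.1217]
ee_rot: [0.064, 0.998, 0.0, 0.0]
force: [0.1, 0.2, 0.7]
gripper_width: -0.001
grip_force: 0.0
t 12.18 box [-0.0972 -0.0007  0.1217] f_box [ 0.3 -0.1  0.7] toolz_box [ 0. -0. -1.] tooly_box [ 1.    -0.001  0.   ]
```

```bash
for i in 1 ; do python3 -m pendant '[[0,0,0.001,0,0,0,-1],[0,0,0.001,0,0,0,-1],[0,0,0.001,0,0,0,-1]]' | egrep 'eef_pos|^force'; python3 -m pendant '[[0,0,0.001,0,0,0,-1],[0,0,0.001,0,0,0,-1]]' | egrep 'eef_pos|^force'; done
```

```text
eef_pos: [0.53, -0.1753, 0.1188]
force: [0.0, 0.4, 0.6]
eef_pos: [0.53, -0.1753, 0.1168]
force: [-0.4, -0.3, 2.6]
```

```bash
python3 -m pendant '[[0,0,0.0005,0,0,0,-1],[0,0,0.0005,0,0,0,-1],[0,0,0.0005,0,0,0,-1]]' | egrep 'eef_pos|^force'; python3 -m pendant '[[0,0,0.0005,0,0,0,-1],[0,0,0.0005,0,0,0,-1]]' | egrep 'eef_pos|^force'
```

```text
eef_pos: [0.53, -0.1753, 0.1153]
force: [-0.3, -0.3, 0.3]
eef_pos: [0.53, -0.1753, 0.1143]
force: [-0.4, -0.4, 0.9]
```

```bash
for k in 1 2 3; do [ $k = 1 ] && python3 -m pendant '[[0,0,0.0005,0,0,0,-1],[0,0,0.0005,0,0,0,-1],[0,0,0.0005,0,0,0,-1]]' | egrep 'eef_pos|^force'; done; python3 -m pendant '[[0,0,0.0005,0,0,0,-1],[0,0,0.0005,0,0,0,-1]]' | egrep 'eef_pos|^force'
```

```text
eef_pos: [0.53, -0.1754, 0.1133]
force: [-1.6, 0.6, 5.6]
eef_pos: [0.53, -0.1754, 0.113]
force: [-3.3, 1.3, 8.4]
```

```bash
python3 -m pendant '[[0,0,0.0005,0,0,0,-1],[0,0,0.0005,0,0,0,-1]]' | egrep 'eef_pos|^force'
```

```text
eef_pos: [0.53, -0.1755, 0.1127]
force: [-3.9, 1.1, 12.8]
```

The tongue is on the roller, and the force is rising about 4 N per mm commanded. I'll go on in half-millimetre steps.

```bash
python3 -m pendant '[[0,0,0.0005,0,0,0,-1]]' | egrep 'eef_pos|^force';python3 -m pendant '[[0,0,0.0005,0,0,0,-1]]' | egrep 'eef_pos|^force'
```

```text
eef_pos: [0.53, -0.1755, 0.1125]
force: [-4.0, 1.7, 13.2]
eef_pos: [0.5301, -0.1756, 0.112]
force: [-4.3, 0.3, 13.3]
```

```bash
python3 -m pendant '[[0,0,0.0005,0,0,0,-1]]' | egrep 'eef_pos|^force';python3 -m pendant '[[0,0,0.0005,0,0,0,-1]]' | egrep 'eef_pos|^force'
```

```text
eef_pos: [0.53, -0.1756, 0.1113]
force: [-3.6, 0.0, 10.9]
eef_pos: [0.53, -0.1756, 0.1106]
force: [-3.2, 0.9, 10.4]
```

```bash
python3 -m pendant '[[0,0,0.0005,0,0,0,-1]]' | egrep 'eef_pos|^force';python3 -m pendant '[[0,0,0.0005,0,0,0,-1]]' | egrep 'eef_pos|^force'
```

```text
eef_pos: [0.53, -0.1757, 0.1098]
force: [-2.3, -0.7, 8.1]
eef_pos: [0.53, -0.1757, 0.1089]
force: [-2.8, -1.5, 5.8]
```

```bash
python3 -m pendant '[[0,0,0.0005,0,0,0,-1],[0,0,0.0005,0,0,0,-1]]' | egrep 'eef_pos|^force';python3 -m pendant '[[0,0,0.0005,0,0,0,-1],[0,0,0.0005,0,0,0,-1]]' | egrep 'eef_pos|^force'
```

```text
eef_pos: [0.53, -0.1756, 0.1072]
force: [-0.5, -1.1, 3.4]
eef_pos: [0.5298, -0.1749, 0.1052]
force: [-0.1, -0.2, -0.0]
```

```bash
python3 -m pendant '[[0,0,0.0005,0,0,0,-1],[0,0,0.0005,0,0,0,-1]]' | egrep 'eef_pos|^force';python3 -m pendant '[[0,0,0.0005,0,0,0,-1],[0,0,0.0005,0,0,0,-1]]' | egrep 'eef_pos|^force'
```

```text
eef_pos: [0.5299, -0.1751, 0.1045]
force: [-0.6, 1.1, 1.3]
eef_pos: [0.5299, -0.1752, 0.1044]
force: [-1.8, 2.1, 6.6]
```

Past the peak the force fell to 0, and now the buffer pushes back, so it has snapped. I'll make a small confirming press, lift off and check.

```bash
python3 -m pendant '[[0,0,0.0005,0,0,0,-1],[0,0,0.0005,0,0,0,-1]]' | egrep 'eef_pos|^force';python3 -m pendant '[[0,0,-0.002,0,0,0,-1],[0,0,-0.004,0,0,0,-1],[0,0,-0.02,0,0,0,-1],[0,-0.03,-0.04,0,0,0,-1],[0,-0.05,-0.05,0,0,0,-1],[0,-0.05,-0.05,0,0,0,-1],[0,-0.05,0,0,0,0,-1],[0,0,0,0,0,0,-1]]'
python3 - <<'E'
from h import *
rep()
c=read_camera("scene");s=c["color"][130:280,170:330];w=read_camera("top")["color"][130:290,290:480]
cv2.imwrite("pics/c7.png",np.hstack([cv2.resize(s,(400,375),interpolation=2),cv2.resize(w,(400,375),interpolation=2)]))
E
```

```text
eef_pos: [0.5299, -0.1752, 0.1042]
force: [-4.7, 2.9, 10.8]
clock: 17.3
eef_pos: [0.5076, -0.345, 0.257]
ee_rot: [0.066, 0.998, 0.0, 0.0]
force: [-0.8, -0.3, -0.9]
gripper_width: 0.001
grip_force: 0.0
t 17.3 box [-0.2684  0.      0.257 ] f_box [-0.4  0.8 -0.9] toolz_box [ 0. -0. -1.] tooly_box [ 1.    -0.006  0.   ]
```

View pics/c7.png

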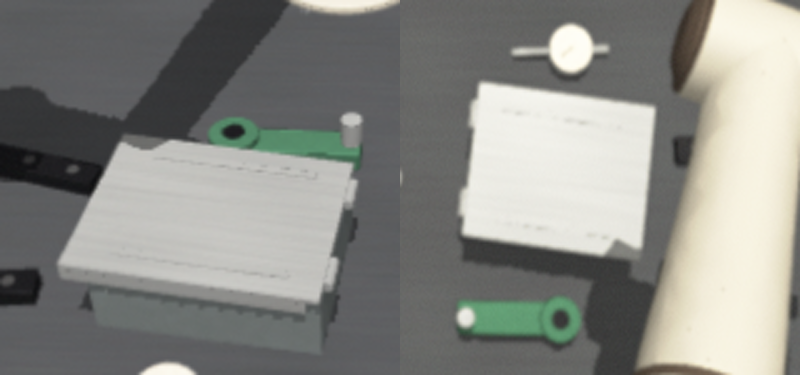

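The lid is down and flat in both views, and the bystanders have not moved. A gentle feel just above the seated height will tell whether it stayed latched: touching early would mean it sprang back.

```bash
python3 -m pendant '[[0,0.05,0,0,0,0,-1],[0,0.05,0.05,0,0,0,-1],[0,0.04,0.05,0,0,0,-1],[0,0.03,0.03,0,0,0,-1],[0,0.001,0.012,0,0,0,-1],[0,0,0.006,0,0,0,-1],[0,0,0.002,0,0,0,-1],[0,0,0.001,0,0,0,-1],[0,0,0,0,0,0,-1]]'| egrep 'eef_pos|^force'
```

```text
eef_pos: [0.5296, -0.18, 0.1138]
force: [-0.1, -0.8, 0.4]
```

```bash
python3 -m pendant '[[0,0,0.002,0,0,0,-1],[0,0,0.002,0,0,0,-1],[0,0,0.002,0,0,0,-1],[0,0,0.001,0,0,0,-1],[0,0,0,0,0,0,-1]]'| egrep 'eef_pos|^force'
```

```text
eef_pos: [0.5294, -0.1794, 0.1061]
force: [0.4, 0.2, 0.3]
```

There was no contact down to 0.106, well below the roller level of 0.113, so the lid stayed latched. I'll retreat and hand in.

```bash
python3 -m pendant '[[0,0,-0.01,0,0,0,-1],[0,0,-0.04,0,0,0,-1],[0,-0.02,-0.05,0,0,0,-1],[0,-0.04,-0.05,0,0,0,-1],[0,0,0,0,0,0,-1],[0,0,0,0,0,0,-1]]'| egrep 'eef_pos|^force|clock'; python3 -c "from plant import job_done;print(job_done())"
```

```text
clock: 19.9
eef_pos: [0.5214, -0.2379, 0.2552]
force: [-1.0, -0.1, -0.3]
the job is handed in; nothing more can be done
None
```

The T-bolt lies fully inside the box and the lid is snapped shut and held when re-checked; highest press force read about 13 N, the other things looked unmoved, and I handed the job in at 19.9 s.

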